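# Set the length stop and feed the bar

## Task

Set up the bench cut-off jig for the next length: press the black release pad in the middle of the sliding length stop to free its brake, keep it pressed while you push the stop along its rail, away from the saw slot, until it meets the clamped collar, and let the pad spring back up. Then push the round steel bar by its outer end along its V-bed, through the saw guide, until its front end gently butts against the stop. Press and push with the fingertips only: do not grip or lift the bar, do not force the stop along while its brake is on, do not shift the collar, and leave the mug, oil bottle, tape roll and marker alone.

Things in the scene. Friction and masses are not known exactly. Their poses are not given: they have to be found in the camera images.
- jig: cut-off jig, fixed; aluminium base, jig x -56 to +48, y -255 to +150, z 0 to 12 mm. Origin on the work surface below the saw slot, z up; +y runs along the bar bed to the feed end, -y to the end with stop and collar. Steel V-bed for the bar: 32 mm wide, centred on x = +24, y -248 to +150, flat shoulders at z = 32 mm. Stop rail: 30 mm wide, centred on x = -24, y -255 to -22, top at z = 29 mm
- saw_slot (a point): middle of the saw slot on the bar's axis, jig (24, 0, 36.7) mm. The saw guide round it is four dark pillars 12 x 13 mm, 71 mm high with their screws, at jig x = +5 and +43, y = -8 and +8 mm; the bar passes between the pairs with 4 mm to spare each side
- length_stop (a joint): position q of the sliding length stop on its rail, m: 0 nearest the saw slot, grows as it slides along the jig's -y, at most 0.135; starts at 0 to 0.025. Aluminium carriage, jig x -46 to -2, y -(30 mm + q) to -(94 mm + q), top at z = 46 mm; a steel arm 10 mm thick, z 35 to 49, at its saw-side end reaches over the bar bed to x = +40. Brake on: about 15 N to force it; pad pressed: 1 to 2 N
- release_pad (a joint): how far the release pad is pressed down, m: 0 up (brake on), 0.006 fully down. Sprung: it starts to give at about 10 N and takes about 12.5 N fully down. The brake is free from about 0.001; press 0.003 to 0.005 deep while pushing
- pad_top (a point): centre of the top of the black release pad in the middle of the stop, moves with it; at rest at z = 55 mm. The top is 30 mm (jig x) by 36 mm (jig y) between two ridges, 3 mm high and 5 mm thick, across its jig +y and -y ends, for the finger to push against; the pad stands 9 mm above the carriage
- stop_face (a point): point on the flat face of the stop's arm, on the bar's axis, at z = 36.7 mm, facing the jig's +y: the bar's front end must butt here
- stop_back (a point): middle of the stop's far end face (the one that meets the collar), at z = 30 mm; axes parallel to the jig's
- collar (a joint): setting of the collar, m: the value of joint length_stop at which the stop just touches the collar. Differs from run to run (0.06 to 0.12); it does not move by itself: clamped, holds 80 N
- collar_face (a point): middle of the collar's face towards the stop, at z = 30 mm; axes parallel to the jig's. The collar is a dark steel block 46 mm wide, 20 mm long, 42 mm high with two cap screws, on the rail beyond the stop, with a white index line by this face
- bar: loose round steel bar, 18 mm diameter, 220 mm long, 0.3 kg, lying in the V-bed along the jig's y. Origin at its middle, on its axis, 36.7 mm above the work surface (jig x = +24 mm); it may roll about its axis
- bar_front (a point): centre of the bar's front end face (towards the stop, the jig's -y); starts near the saw slot
- bar_rear (a point): centre of the bar's outer end face (the jig's +y end): push here. Above the V-bed's shoulders (z = 32 mm) 14 mm of the bar's height stand free, so a fingertip 2 mm above the shoulders can follow it along the bed. It slides with about 2 to 3 N
- mug: orange mug, 81 mm wide, 101 mm high, upright behind the jig; origin under its centre; leave alone
- oil_bottle: small white dropper bottle, 41 mm wide, 104 mm high, behind the jig; origin under its centre; leave alone
- tape_roll: roll of masking tape lying flat, 80 mm across, 19 mm high, behind the jig; origin under its centre; leave alone
- marker: marker pen 121 mm long, 13 mm thick, lying behind the jig; origin under its centre; leave alone

How it is judged:
On the way, in this order (a step that is already met when the one before it is completed fails the run):
1. the release pad is pressed while the stop is still short of the collar (value of joint release_pad above 0.0015 m and y of stop_back in the frame of collar_face above 0.01 m), for 0.1 s.
2. the stop reaches the collar with its pad still pressed (y of stop_back in the frame of collar_face below 0.002 m and value of joint release_pad above 0.001 m), for 0.05 s.
3. the stop stands against the collar with its pad up again (y of stop_back in the frame of collar_face below 0.002 m and value of joint release_pad below 0.0005 m), for 0.2 s.
4. the bar's front end butts against the stop (y of bar_front in the frame of stop_face below 0.002 m), for 0.2 s.
At the end, for the whole second after the job is handed in: the stop is within 2 mm of the collar with its pad fully up, and the bar lies in its bed (axis within 0.03 rad, end centre within 5 mm) with its front end within 2 mm of the stop's face, at rest (all of step 3 and y of bar_front in the frame of stop_face between -0.003 and 0.002 m and distance between bar_front and stop_face below 0.005 m and angle between the y axis of bar and the y axis of jig, either way round below 0.03 rad and linear speed of bar below 0.01 m/s); the robot touches nothing.
It fails at once if the stop is forced along its rail while its brake is on ((velocity of joint length_stop above 0.012 m/s or velocity of joint length_stop below -0.012 m/s) and value of joint release_pad below 0.0005 m and y of stop_back in the frame of collar_face above 0.003 m).
It fails at once if the bar is lifted or tipped out of its bed (z of bar in the frame of jig above 0.043 m or z of any of bar_front, bar_rear in the frame of jig above 0.045 m).
It fails at once if the bar is gripped or rammed hard (contact force between the fingers and bar above 30 N).
It fails at once if the collar is shifted (distance of collar_face from where it was at the start of the episode above 0.003 m).
It fails at once if a bystander is disturbed (distance of any of mug, oil_bottle, tape_roll, marker from where it was at the start of the episode above 0.015 m).
It also fails if it takes over 45 s, if anything falls off the work surface, if the arm or the gripper's body presses on something with over 40 N, if the wrist force passes 120 N, or if a joint passes its speed limit or range.

## Robot

A 6-joint arm with a two-finger parallel gripper is mounted at the origin on a cart in front of the work surface, level with it; the furniture and walls round the work are solid. World frame = base frame: x ahead of the robot, y to its left, z up, the work surface at z = 0. Lengths are in m, angles in rad, forces in N, time in s.
With the tool pointing down it reaches from about 0.275 to 0.725 m from the base axis. Payload 5.6 kg.
Tool frame: the origin (TCP) lies at the very end of the fingers, on their centre line; the grasp point (between the pads) lies pinch_z behind it (pinch_z is the distance from the TCP to the grasp point, in m); z points along the fingers, y is the line along which they close (so a half turn about z gives the same grasp; the last joint's range is limited). The gripper opens to 85 mm and grips with 20 to 120 N. Pads are 22 mm wide; open, the fingers measure 114 mm over their backs; the gripper's body (76 mm by 85 mm) begins 54 mm behind the grasp point. The pads swing forward as they close: fully open they stand 13 mm farther back than shut.
Start: joints at [1.482, 0.255, 0.108, 0, -1.424, -0.285], TCP at [0.201, 0.512, 0.231] pointing down, gripper open.
Joint ranges: [-2.95, 2.95], [-1.21, 1.97], [-1.09, 1.5], [-2.87, 1.71], [-2.94, -0.07], [-3.05, 3.05]. Speed limits (rad/s): [2.57, 2.57, 3.14, 3.14, 3.14, 3.14].

## Interface

Orientations are given as a 3x3 rotation matrix whose columns are the frame's x, y, z axes.
In Python, from workcell import move_ptp, move_l, goto_joints, move_gripper, pause, ik, capture, PlanningError, finish_job, get_time_s, get_q, get_joint_velocities, get_effort, get_tcp_pos, get_tool_rot, get_wrist_force, get_torque, get_grip_width, get_grip_force, pinch_z gives the robot as it stands. Calls block until the motion is done:
- move_ptp(position, orientation): joint-space move of the TCP to a pose.
- move_l(position, rot=None, vel=0.15, max_force=None): straight line of the TCP; rot=None keeps the orientation; vel is the mean speed in m/s. With max_force (N) it stops when the force on the tool has changed by that much, and returns True; else False.
- goto_joints(angles): joint-space move.
- move_gripper(opening): opening from 0.0 (shut) to 1.0 (fully open); the grip force is fixed at half the most; returns when the fingers have stopped.
- pause(seconds).
- ik(position, orientation): joint angles nearest the present ones, or None.
- capture(name): name is "scene" or "top" or "wrist"; returns a dict with "pixels" (480x640x3 uint8, red, green, blue), "camera_matrix" (3x3 intrinsics, pixels), "camera_from_world" (4x4, takes a point from world to camera coordinates). Camera axes: x right, y down, z forward; pixel columns grow to the right and rows downward; lengths in m; the calibration is good to about 2 mm. A picture is of the moment at which its call begins. There is no depth.
A pose or a line that the arm cannot do raises PlanningError and nothing moves.
- finish_job(): hands the job in; it is judged then, once.
Readings, each from a call of its own:
- get_time_s(): time.
- get_q(): joint angles.
- get_joint_velocities(): joint speeds.
- get_effort(): joint torques, N m.
- get_tcp_pos(): TCP position.
- get_tool_rot(): TCP orientation.
- get_wrist_force(): force on the tool from outside, world axes, zero at the start.
- get_torque(): the same for the moment, N m.
- get_grip_width(): opening from 0.0 (shut) to 1.0 (fully open).
- get_grip_force(): force on a finger pad.
Only numpy, scipy, OpenCV 4.12 (cv2) and the standard library are available. Lean on these libraries where they do the work, as an engineer would, in place of code of your own. Each camera call takes 0.05 s, during which the arm holds its last target. There are 200 camera calls.

## Working session

There is one attempt and no reset: what is moved stays moved. The work goes in short steps, each a Python script; the robot and the scene stay as the last script left them, time stands still between calls to the robot, and variables do not carry over. Pictures are saved under pics/ and viewed, at most 10 in all, crops included, and the job is handed in when it is done.

```bash
mkdir -p pics; ls; python3 - <<'E'
from workcell import *
import cv2
for n in("scene","top"):
    c=capture(n); cv2.imwrite(f"pics/{n}0.png",c["pixels"][:,:,::-1]); print(n,c["camera_matrix"],c["camera_from_world"])
print(get_time_s(),get_tool_rot(),pinch_z() if callable(pinch_z) else pinch_z)
E
```

```text
pics
scene [[469.58277357   0.         318.12658692]
 [  0.         469.58277357 243.29237644]
 [  0.           0.           1.        ]] [[ 0.41979432 -0.90761696 -0.00204585 -0.27123931]
 [-0.62088001 -0.28552609 -0.73005676  0.399187  ]
 [ 0.66202775  0.30774391 -0.68338345  0.54569343]
 [ 0.          0.          0.          1.        ]]
top [[519.1512101    0.         333.85108848]
 [  0.         519.1512101  233.9851077 ]
 [  0.           0.           1.        ]] [[-0.00820877 -0.99995011 -0.00569113 -0.00190608]
 [-0.99409824  0.00877613 -0.10812798  0.5740295 ]
 [ 0.10817254  0.00476994 -0.99412069  1.00014985]
 [ 0.          0.          0.          1.        ]]
0.1 [[ 9.30917403e-01 -3.65229372e-01 -5.42916322e-04]
 [-3.65229763e-01 -9.30915959e-01 -1.64224192e-03]
 [ 9.43855177e-05  1.72708079e-03 -9.99998504e-01]] 0.0187
```

View pics/top0.png

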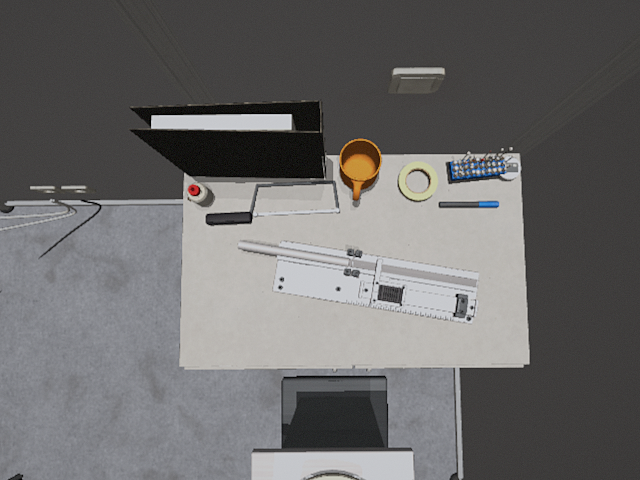

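View pics/scene0.png

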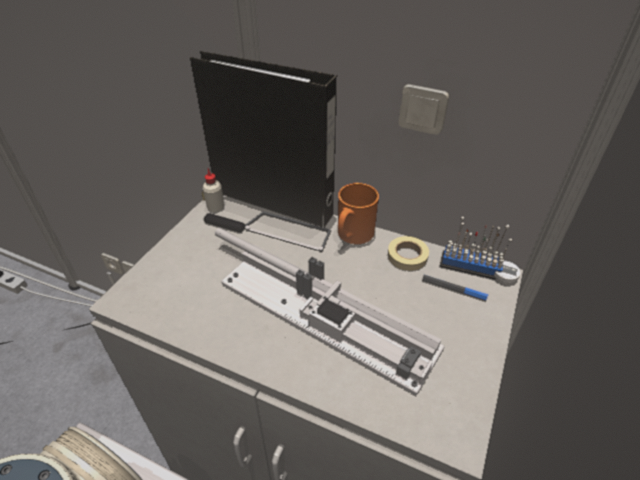

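The top view shows the jig with its feed end at the left (bar's outer end near pixel 240,245), pad near (390,294), collar near (461,306). I'll zoom in for precise corners.

```bash
python3 - <<'E'
import cv2
a=cv2.imread("pics/top0.png")
l=cv2.resize(a[232:327,235:367],None,fx=6,fy=6,interpolation=cv2.INTER_CUBIC)
r=cv2.resize(a[240:328,355:485],None,fx=6,fy=6,interpolation=cv2.INTER_CUBIC)
cv2.imwrite("pics/l.png",l);cv2.imwrite("pics/r.png",r)
E
```

```text
(no output)
```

View pics/l.png

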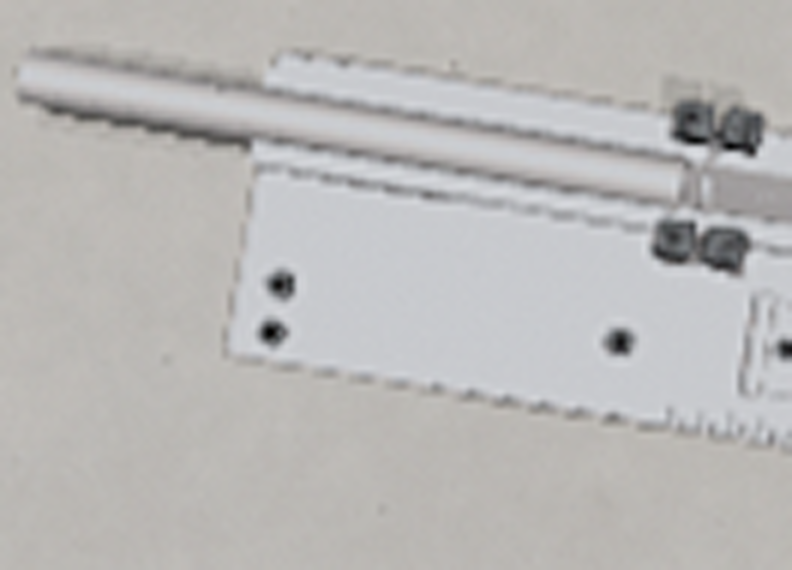

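View pics/r.png

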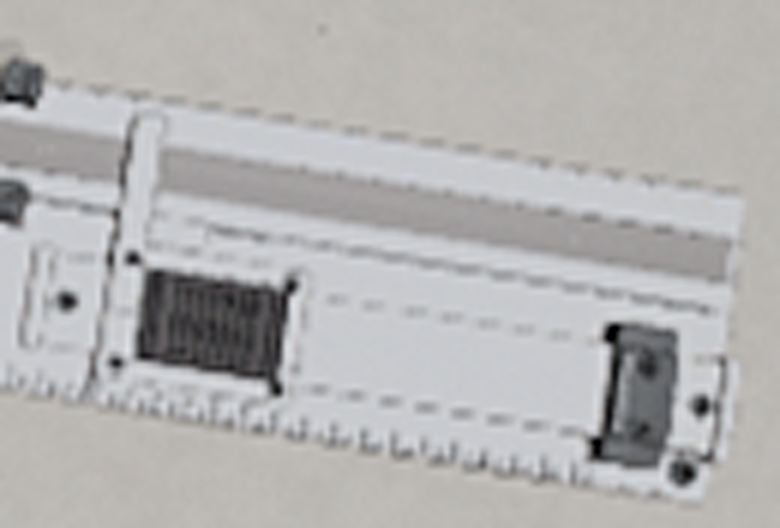

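```bash
cat > h.py <<'E'
import numpy as np, cv2
from workcell import *
from scipy.optimize import least_squares
def proj(P,c):
    p=(c["camera_from_world"]@np.c_[P,np.ones(len(P))].T)[:3]; p=c["camera_matrix"]@p; return (p[:2]/p[2]).T
def unproj(uv,z,c):
    M=c["camera_from_world"];R=M[:3,:3];o=-R.T@M[:3,3]
    d=R.T@np.linalg.solve(c["camera_matrix"],[*uv,1]); return o+d*(z-o[2])/d[2]
def Rz(a): return np.array([[np.cos(a),-np.sin(a),0],[np.sin(a),np.cos(a),0],[0,0,1]])
E
python3 - <<'E'
from h import *
c=capture("top")
L=lambda x,y:((x+.5)/6-.5+235,(y+.5)/6-.5+232)
Q=lambda x,y:((x+.5)/6-.5+355,(y+.5)/6-.5+240)
obs=np.array([L(230,353),Q(702,500),L(693,122),L(741,130),L(675,241),L(725,247)])
J=np.array([[-56,150,12],[-56,-255,12],[43,8,71],[43,-8,71],[5,8,71],[5,-8,71]])/1e3
W=lambda p:J@Rz(p[2]).T+[p[0],p[1],0]
s=least_squares(lambda p:(proj(W(p),c)-obs).ravel(),[.45,-.05,-.1]);p=s.x
print(p,s.fun.reshape(-1,2).round(1).tolist())
w2j=lambda w:Rz(-p[2])@(w-[p[0],p[1],0])
for n,uv,z in[("pad",Q(214,322),.0555),("rear",L(20,77),.0367),("front",L(682,182),.0367),("stopface",Q(128,150),.049),("collar",Q(603,395),.05),("collarlow",Q(603,395),.071)]:
    w=unproj(uv,z,c);print(n,w.round(4),(w2j(w)*1e3).round(1))
np.save("jig.npy",p)
E
```

```text
[ 0.49220947 -0.03837683 -0.16646462] [[-1.3, 0.9], [1.1, 0.8], [0.0, -0.5], [0.3, -0.5], [-0.1, -0.5], [-0.1, -0.2]]
pad [ 0.4563 -0.1139  0.0555] [-22.9 -80.5  55.5]
rear [0.5544 0.1827 0.0367] [ 24.7 228.3  36.7]
front [ 0.518  -0.0346  0.0367] [24.8  7.9 36.7]
stopface [ 0.5117 -0.0879  0.049 ] [ 27.4 -45.6  49. ]
collar [ 0.432  -0.2383  0.05  ] [ -26.2 -207.2   50. ]
collarlow [ 0.4327 -0.2336  0.071 ] [ -26.4 -202.4   71. ]
```

Consistent: bar length is 220 mm, pad gives q≈18 mm, collar q≈110 mm. Now I'll press the pad.

```bash
cat >> h.py <<'E'
import os
if os.path.exists("jig.npy"):
    p=np.load("jig.npy"); Rj=Rz(p[2])
    j2w=lambda x,y,z:Rj@np.array([x,y,z])/1e3+[p[0],p[1],0]
    w2j=lambda w:(Rj.T@(np.array(w)-[p[0],p[1],0]))*1e3
    T=np.c_[Rj[:,1],Rj[:,0],[0,0,-1]]
    def st(): print("t%.2f"%get_time_s(),"jig",w2j(get_tcp_pos()).round(2),"F",(Rj.T@get_wrist_force()).round(2))
E
python3 - <<'E'
from h import *
for s in(1,-1):
    R=T*[s,s,1]; print(s,ik(j2w(-24,-80,100),R),ik(j2w(24,240,34),R))
move_gripper(0.0)
R=T
move_ptp(j2w(-24,-80,110),R); st()
move_l(j2w(-24,-80,68),vel=.1); pause(.2); st()
cv2.imwrite("pics/w1.png",capture("wrist")["pixels"][:,:,::-1])
cv2.imwrite("pics/s1.png",cv2.resize(capture("scene")["pixels"][200:400,190:450,::-1],None,fx=3,fy=3,interpolation=2))
E
```

```text
1 [ 0.09145299  0.18275508 -0.33431219  0.         -1.05372906  2.88367504] [ 0.60184059  0.46159318 -0.11440811  0.         -0.99479503  2.37328744]
-1 [ 0.09145299  0.18275508 -0.33431219  0.         -1.05372906 -0.25791761] [ 0.60184059  0.46159318 -0.11440811  0.         -0.99479503 -0.76830521]
t3.59 jig [-23.8  -79.64 110.11] F [-0.74  0.05  0.87]
t4.36 jig [-23.39 -79.89  68.74] F [0.22 0.25 0.12]
```

View pics/w1.png

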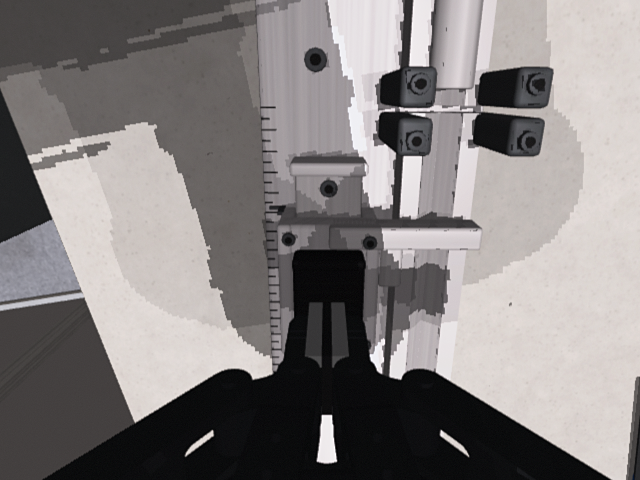

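View pics/s1.png

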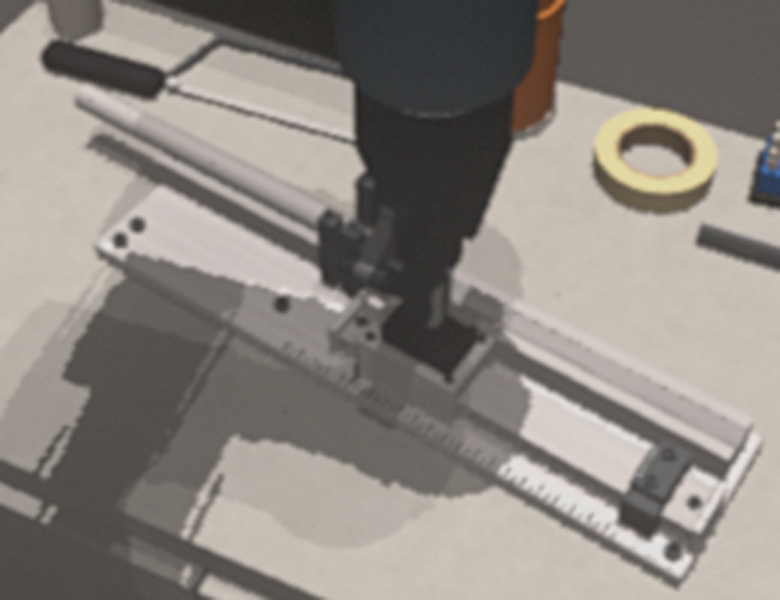

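The wrist view shows the fingers (tip ≈327,330) centred over the pad (u 293–366). The scene view agrees. However, joint 6 is near its limit for the coming slide, so I'll use the half-turned orientation instead.

```bash
sed -i 's/T=np.c_\[Rj\[:,1\],Rj\[:,0\]/T=np.c_[-Rj[:,1],-Rj[:,0]/' h.py
python3 - <<'E'
from h import *
print(ik(j2w(-24,-190,51),T))
move_l(j2w(-24,-80,90),vel=.1)
move_ptp(j2w(-24,-80,90),T)
move_l(j2w(-24,-80,60),vel=.1); pause(.3); st()
hit=move_l(j2w(-24,-80,48),vel=.015,max_force=5); print(hit); st()
pause(.2); st()
E
```

```text
[-0.14907603  0.27495895 -0.35538503  0.         -0.94045235 -0.01738859]
t8.22 jig [-23.63 -79.94  60.52] F [0.29 0.13 0.35]
True
t8.71 jig [-23.88 -80.04  54.86] F [-2.55  0.68  9.89]
t8.91 jig [-23.9  -80.03  55.09] F [-1.76  0.68  7.5 ]
```

```bash
python3 - <<'E'
from h import *
move_l(j2w(-24,-80,50.6),vel=.015); pause(.3); st()
E
```

```text
t9.60 jig [-23.82 -80.06  51.63] F [-4.400e+00 -1.000e-02  1.087e+01]
```

```bash
python3 - <<'E'
from h import *
print(move_l(j2w(-24,-200,50.6),vel=.035,max_force=7)); st(); pause(.2); st()
cv2.imwrite("pics/s2.png",cv2.resize(capture("scene")["pixels"][230:400,230:450,::-1],None,fx=3.5,fy=3.5,interpolation=2))
E
```

```text
True
t12.22 jig [ -23.54 -185.15   52.05] F [-2.99  1.27 10.49]
t12.42 jig [ -23.57 -185.13   52.35] F [-2.91  1.07 10.84]
```

View pics/s2.png

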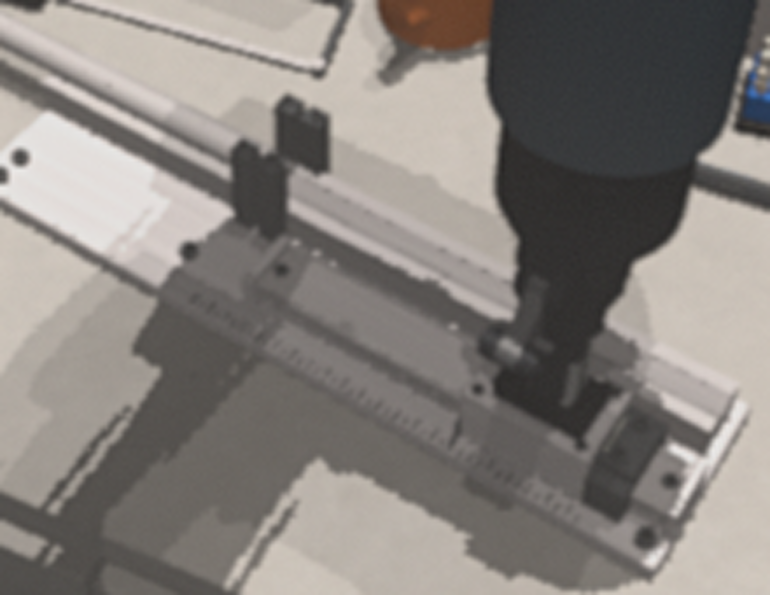

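The stop looks to be at the collar block (about 590–640, 430), but the residual push is small. I'll press on gently to confirm.

```bash
python3 - <<'E'
from h import *
print(move_l(j2w(-24,-186,50),vel=.01)); pause(.1); st()
for y in (-188,-190,-192):
    r=move_l(j2w(-24,y,50),vel=.015,max_force=10); st(); pause(.15); st()
    if r or w2j(get_tcp_pos())[1]>y+2: break
E
```

```text
False
t12.88 jig [ -23.53 -185.25   51.02] F [-3.1   6.86 10.11]
t13.16 jig [ -23.17 -186.92   51.08] F [-1.97  6.97 10.21]
t13.31 jig [ -23.17 -186.92   51.08] F [-1.94  8.02 11.03]
t13.59 jig [ -22.82 -188.84   51.18] F [-2.21  7.29 10.67]
t13.74 jig [ -22.83 -188.86   51.19] F [-1.14  7.01 11.08]
t14.03 jig [ -22.58 -190.73   51.26] F [-0.9   8.01 12.33]
t14.18 jig [ -22.59 -190.73   51.26] F [-1.84  7.77 10.73]
```

```bash
python3 - <<'E'
from h import *
for y in np.arange(-192.5,-202,-1.):
    move_l(j2w(-24,y,50),vel=.02); pause(.05); st()
    if (Rj.T@get_wrist_force())[1]>13: break
E
```

```text
t14.47 jig [ -22.59 -190.93   51.19] F [-1.91 10.15 10.84]
t14.78 jig [ -22.57 -191.29   51.05] F [-0.88 12.17 10.72]
t15.07 jig [ -22.56 -191.5    50.9 ] F [-1.83 15.67 11.51]
```

Hard stop against the ridge at 15 N: the stop is at the collar with the pad still down. I'll release the pad and check from the top.

```bash
python3 - <<'E'
from h import *
y=w2j(get_tcp_pos())[1]
move_l(j2w(-24,y-.5,50),vel=.02); st()
move_l(j2w(-24,y-.5,58),vel=.03); st()
move_l(j2w(-24,y-.5,75),vel=.06); st()
move_l(j2w(-24,y+.0,120),vel=.15)
move_ptp(j2w(24,258,100),T); st()
a=capture("top")["pixels"][240:328,355:485,::-1]
cv2.imwrite("pics/r3.png",cv2.resize(a,None,fx=6,fy=6,interpolation=cv2.INTER_CUBIC))
E
```

```text
t15.35 jig [ -22.55 -191.07   51.39] F [-1.78  7.07 11.36]
t15.77 jig [ -24.4  -192.05   57.57] F [-0.   -0.7   0.59]
t16.20 jig [ -23.76 -192.02   75.4 ] F [-0.44 -0.12 -0.22]
t18.31 jig [ 24.32 256.99 100.09] F [-0.24 -1.14  1.18]
```

View pics/r3.png

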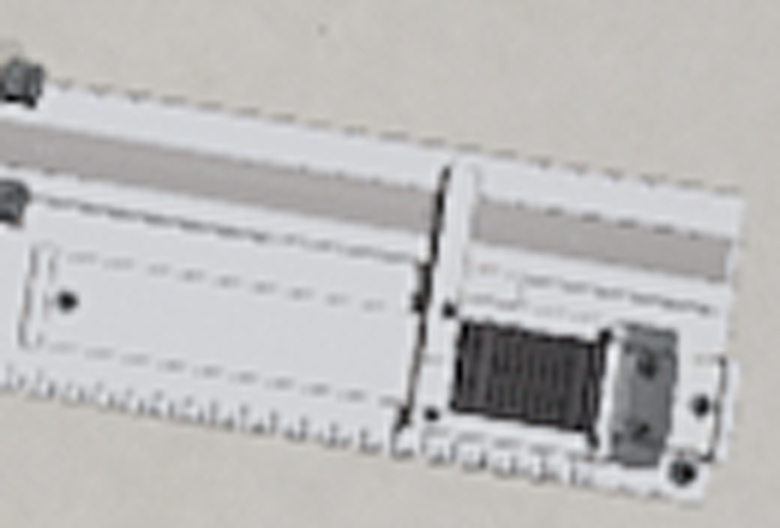

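The stop sits flush against the collar (arm edge now at crop x≈445, pad end at collar ≈610). Now the bar.

```bash
python3 - <<'E'
from h import *
move_l(j2w(24,258,34.5),vel=.12); pause(.2); st()
print(move_l(j2w(24,235,34.5),vel=.04,max_force=12)); st()
print(move_l(j2w(24,110,34.5),vel=.05,max_force=10)); st()
print(move_l(j2w(24,65,34.5),vel=.02,max_force=6)); st(); pause(.3); st()
cv2.imwrite("pics/t4.png",cv2.resize(capture("top")["pixels"][232:328,265:485,::-1],None,fx=3.6,fy=3.6,interpolation=2))
E
```

```text
t19.26 jig [ 24.49 258.43  35.5 ] F [-0.21 -0.01 -0.04]
False
t19.98 jig [ 24.02 234.72  34.56] F [-0.33  0.19 -0.07]
False
t22.63 jig [ 23.7  109.66  34.49] F [-2.    5.03  2.  ]
True
t24.03 jig [23.56 81.52 34.33] F [-0.76  2.53  1.31]
t24.33 jig [22.86 81.81 33.62] F [-0.71  0.18 -0.38]
```

```bash
sleep 1; ls pics
```

```text
l.png
r.png
r3.png
s1.png
s2.png
scene0.png
t4.png
top0.png
w1.png
```

```bash
python3 - <<'E'
from h import *
for y in np.arange(81,68,-1.):
    move_l(j2w(24,y,35),vel=.015); pause(.1); st()
    if (Rj.T@get_wrist_force())[1]>6.5: break
pause(.3); st()
cv2.imwrite("pics/t5.png",cv2.resize(capture("top")["pixels"][232:328,265:485,::-1],None,fx=3.6,fy=3.6,interpolation=2))
E
```

```text
t24.77 jig [24.  81.5 34.9] F [-0.15  4.57 -1.9 ]
t25.12 jig [24.1  81.38 35.  ] F [-2.51  7.61 -1.21]
t25.42 jig [24.12 81.37 35.  ] F [-2.41  7.64 -2.03]
```

View pics/t5.png

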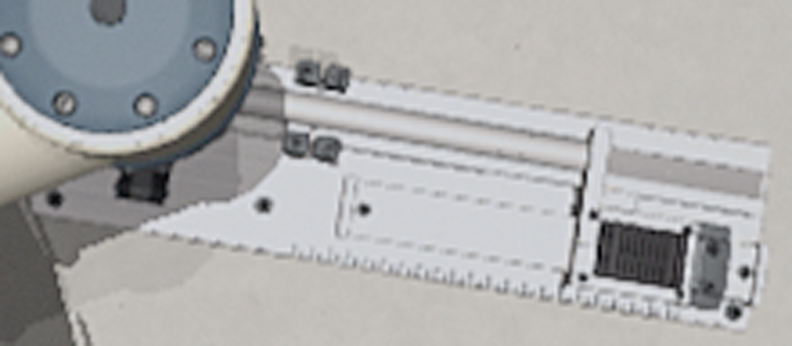

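The bar's front butts the stop's arm (≈590,148), and the finger is held static at 7.6 N. The pad and stop are flush to the collar. Now I'll back off, lift and hand in.

```bash
python3 - <<'E'
from h import *
move_l(j2w(24,100,35.5),vel=.05); move_l(j2w(24,105,140),vel=.15); pause(.3); st()
print(finish_job())
E
```

```text
t27.17 jig [ 23.74 104.81 139.36] F [ 0.2   0.14 -0.83]
the job is handed in; nothing more can be done
None
```

The job is handed in at 27.2 s: the stop sits against the collar with its pad released and the bar butts the stop, by force readings and the top view; the verdict wasn't returned.

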